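# Raise the bath lid with its lever

### The job

Two grey heating baths stand on the bench, each with a heavy steel lid and a lever in front of it. Raise the lid of the wider bath: with your fingertips press the paddle at the long end of its lever right down to the stop, and finish while still holding it down, lid up. Do not lift the paddle or touch the lids, leave the narrower bath shut and its lever alone, and do not move the glassware and other loose things.

Things in the scene. Friction and masses are not known exactly. Their poses are not given: they have to be found in the camera images.
- wide_bath: the wide heating bath: fixed grey box 300 mm wide (y), 200 deep (x), 115 high (rear deck 125), with the lever's stand in front. Origin: on the table straight below the lever's pivot; x points from the robot side to the bath, z up. In this frame the box spans x 76 to 277 mm, centred on y 0; the lever pivot (axis along y) is at (0, 0, 124) mm, between two cheeks 136 mm high.
- wide_lid: the wide bath's flat steel lid, 300 x 133 x 12 mm, about 2.6 kg, black knob on top. Origin: on its front tongue, (56, 0, 121) mm in the bath's frame; hinge line (along y) 155 mm behind it. Shut, its axes are the bath's; z leans back as the front rises. The tongue rests on the roller at the lever's short end. Opens about 0.3 rad with the lever fully down; falls shut when it is let go.
- wide_paddle (a point): centre of the top face of the flat steel paddle, 44 (y) x 36 (x) x 10 mm, fixed across the long end of that bath's lever, nearest the robot. 128 mm from the pivot (roller arm 60). At rest this point is 173 mm above the table, the face sloping 0.35 rad, higher towards the robot; fully down 79 mm, sloping 0.40 rad the other way. Takes roughly 2 to 7 N to push down.
- wide_lever: that bath's lever, a steel bar with a roller at the short end (60 mm from the pivot) and the paddle at the long end. Origin: on its pivot; at rest its axes are the bath's, and it turns about y, paddle going down, by 0.75 rad to its bottom stop (0.12 rad the other way if lifted).
- narrow_bath: the narrow heating bath: fixed grey box 170 mm wide (y), 200 deep (x), 115 high (rear deck 125), with the lever's stand in front. Origin: on the table straight below the lever's pivot; x points from the robot side to the bath, z up. In this frame the box spans x 76 to 277 mm, centred on y 0; the lever pivot (axis along y) is at (0, 0, 124) mm, between two cheeks 136 mm high.
- narrow_lid: the narrow bath's flat steel lid, 170 x 133 x 12 mm, about 1.7 kg, black knob on top. Origin: on its front tongue, (56, 0, 121) mm in the bath's frame; hinge line (along y) 155 mm behind it. Shut, its axes are the bath's; z leans back as the front rises. The tongue rests on the roller at the lever's short end. Opens about 0.3 rad with the lever fully down; falls shut when it is let go.
- narrow_paddle (a point): centre of the top face of the flat steel paddle, 44 (y) x 36 (x) x 10 mm, fixed across the long end of that bath's lever, nearest the robot. 128 mm from the pivot (roller arm 60). At rest this point is 173 mm above the table, the face sloping 0.35 rad, higher towards the robot; fully down 79 mm, sloping 0.40 rad the other way. Takes roughly 2 to 7 N to push down.
- narrow_lever: that bath's lever, a steel bar with a roller at the short end (60 mm from the pivot) and the paddle at the long end. Origin: on its pivot; at rest its axes are the bath's, and it turns about y, paddle going down, by 0.75 rad to its bottom stop (0.12 rad the other way if lifted).
- amber_bottle: brown glass bottle, 60 mm across, 130 mm tall; loose bystander, to be left where it stands. Origin: centre of its underside.
- beaker: glass beaker, 68 mm across, 85 mm tall; loose bystander, to be left where it stands. Origin: centre of its underside.
- weight: brass weight, 36 mm across, 50 mm tall; loose bystander, to be left where it stands. Origin: centre of its underside.
- dropper: small brown dropper bottle, 34 mm across, 75 mm tall; loose bystander, to be left where it stands. Origin: centre of its underside.
- dish: flat glass dish, 90 mm across, 16 mm tall; loose bystander, to be left where it stands. Origin: centre of its underside.
- spatula: spatula, 140 mm long, lying; loose bystander, to be left where it stands. Origin: on its underside, about halfway along.

How it is judged:
At the end, for the whole second after the job is handed in: Wide bath: paddle centre under 88 mm high (79 at the stop), lid open over 0.25 rad and still, fingers pressing the lever with over 1 N. Narrow bath: lid shut (under 0.02 rad), paddle above 168 mm. Each loose thing within 15 mm of its start (angle between wide_lid's own z axis and vertical above 0.25 rad and height (world z) of wide_paddle below 0.088 m and contact force between the fingers and wide_lever above 1 N and angular speed of wide_lid below 0.1 rad/s and angle between narrow_lid's own z axis and vertical below 0.02 rad and height (world z) of narrow_paddle above 0.168 m and distance of each of amber_bottle, beaker, weight, dropper, dish, spatula from where it was at the start of the episode below 0.015 m); the arm keeps its last pose, push and grip.
It fails at once if the robot touches a lid or its knob (contact force between any of the arm, the fingers and wide_lid above 0.5 N or contact force between any of the arm, the fingers and narrow_lid above 0.5 N).
It fails at once if a lever's paddle is lifted instead of pressed (centre above 180 mm; 173 at rest) (height (world z) of any of wide_paddle, narrow_paddle above 0.18 m).
It fails at once if the narrow bath's lever is pressed (paddle below 163.5 mm) or its lid raised (over 0.03 rad) (height (world z) of narrow_paddle below 0.1635 m or angle between narrow_lid's own z axis and vertical above 0.03 rad).
It fails at once if a loose thing is moved by more than 15 mm or lifted (distance of any of amber_bottle, beaker, weight, dropper, dish, spatula from where it was at the start of the episode above 0.015 m).
It also fails if it takes over 32 s, if anything falls off the work surface, if the arm or the gripper's body presses on something with over 40 N, if the wrist force passes 120 N, or if a joint passes its speed limit or range.

### The arm

A 6-joint arm with a two-finger parallel gripper is mounted at the origin on the work surface. World frame = base frame: x ahead of the robot, y to its left, z up, the work surface at z = 0. Lengths are in m, angles in rad, forces in N, time in s.
With the tool pointing down it reaches from about 0.225 to 0.875 m from the base axis. Payload 3.4 kg.
Tool frame: the origin (TCP) lies at the very end of the fingers, on their centre line; the grasp point (between the pads) lies 19 mm behind it (manip.hold_point_z is the distance from the TCP to the grasp point, in m); z points along the fingers, y is the line along which they close (so a half turn about z gives the same grasp; the last joint's range is limited). The gripper opens to 85 mm and grips with 20 to 120 N. Pads are 22 mm wide; open, the fingers measure 114 mm over their backs; the gripper's body (76 mm by 85 mm) begins 54 mm behind the grasp point. The pads swing forward as they close: fully open they stand 13 mm farther back than shut.
Start: joints at [1.188, 0.276, 1.505, -0, 1.361, -0.121], TCP at [0.149, 0.555, 0.231] pointing down, gripper open.
Joint ranges: [-2.89, 2.89], [-0.75, 2.08], [0.22, 2.7], [-1.18, 4.32], [0.11, 2.71], [-2.7, 2.7]. Speed limits (rad/s): [2.57, 2.57, 3.14, 3.14, 3.14, 3.14].

### API

Orientations are given as a unit quaternion [w, x, y, z].
In Python, from rig import readout, viewer, order, manip gives the robot as it stands. The module is installed in compiled form; this text tells all that it offers.
- The arm moves only by the tool send_rows, never from a script. Its arguments are lists of equal length, an entry for each row: "xyz": the shift along the world's x, y, z in m, a list of three; "delta_rot": the turn, a rotation vector about the world's x, y, z in degrees, a list of three. In form: {"xyz": [[tx, ty, tz], ...], "delta_rot": [[wx, wy, wz], ...]}. A call has 1 to 12 rows; each row shifts and turns the commanded pose from where the row before left it; what a row does not reach is not made up. A row lasts 1/10 s, in which the tool goes at most 50 mm and 8.59 degrees, less where a joint would pass 70% of its speed; a pose out of reach is approached as far as the arm can. A call with a gripper value outside its range is refused whole. "gripper" is the finger opening in m, from 0 to 0.0854, set as the call begins (left out, the last holds). The fingers move at their own pace and stop on an object; "force" is the grip in N (left out, the last holds). Time passes only in rows, so rows that do not move let the fingers close. It gives the time, the measured TCP pose, the force, the opening and the grip force at its end, in the units of the state.
- readout.get_state(): the state, without advancing time (a new reading comes with each control period).
- viewer.get_image(name): name is "scene" or "top"; returns a dict with "color" (420x560x3 uint8, red, green, blue), "depth" (420x560 float32, m along the optical axis (not along the pixel's ray), 0 where there is no reading), "K" (3x3 intrinsics, pixels), "dist" ([k1, k2, p1, p2, k3] as OpenCV has them; the pictures are not rectified), "camera_from_world" (4x4, takes a point from world to camera coordinates). Camera axes: x right, y up, looking along -z (the intrinsics and any distortion apply to the point x, -y, -z); pixel columns grow to the right and rows downward; lengths in m; the calibration is good to about 2 mm. A picture is of the moment at which its call begins.
- order.sign_off(): hands the job in; it is judged then, once.
The state is a dict: "clock": time; "qpos": joint angles; "qd": joint speeds; "effort": joint torques, N m; "position": TCP position; "ee_rot": TCP orientation; "contact_force": force on the tool from outside, world axes, zero at the start; "moment": the same for the moment, N m; "width": finger opening in m; "gripper_force": force on a finger pad.
Only numpy, scipy, OpenCV 4.12 (cv2) and the standard library are available. Lean on these libraries where they do the work, as an engineer would, in place of code of your own. Each camera call takes 0.05 s, during which the arm holds its last target. There are 200 camera calls.

## Working session

There is one attempt and no reset: what is moved stays moved. The work goes in short steps, Python scripts to look and compute and a tool call to move; the robot and the scene stay as the last step left them, time stands still between calls to the robot, and variables do not carry over. Pictures are saved under pics/ and viewed, at most 10 in all, crops included, and the job is handed in when it is done.

Besides the shell and the picture viewer there is one more tool, called after "Request:" as name(argument=value, ...) on one line, values as JSON. send_rows: Moves the arm, as the interface text tells. Its arguments: {"type":"object","properties":{"xyz":{"type":"array"},"delta_rot":{"type":"array"},"gripper":{"type":"number"},"force":{"type":"number"}},"required":["xyz","delta_rot"]}

```bash
mkdir -p pics; cat > h.py <<'E'
import numpy as np, cv2
def world(im):
    K,T=im["K"],im["camera_from_world"]
    h,w=im["depth"].shape
    u,v=np.meshgrid(np.arange(w),np.arange(h))
    p=cv2.undistortPoints(np.stack([u,v],-1).reshape(-1,1,2).astype(float),K,np.array(im["dist"])).reshape(h,w,2)
    d=im["depth"]
    c=np.stack([p[...,0]*d,-p[...,1]*d,-d],-1)
    R,t=T[:3,:3],T[:3,3]
    W=(c-t)@R
    W[d==0]=np.nan
    return W
E
python3 - <<'E'
from rig import viewer,readout
import cv2,numpy as np,pickle
d={}
for n in("scene","top"):
    d[n]=viewer.get_image(n); cv2.imwrite(f"pics/{n}0.png",d[n]["color"][...,::-1])
pickle.dump(d,open("i0.pkl","wb"))
s=readout.get_state();print(s)
E
```

```text
{'clock': 0.1, 'qpos': array([ 1.18802191e+00,  2.76523350e-01,  1.50604148e+00,  3.70929472e-05,
        1.36070473e+00, -1.20988051e-01]), 'qd': array([-0.00028899,  0.0005067 , -0.00237324, -0.0013762 ,  0.00103764,
        0.00051412]), 'effort': array([ 8.86330981e-04, -4.17703700e+01, -2.46406907e+01, -2.93741587e-04,
        5.75317594e-03,  9.66511607e-06]), 'position': array([0.14861547, 0.55495626, 0.23051709]), 'ee_rot': array([-2.26526593e-04,  1.30523541e-01,  9.91444856e-01, -8.07471817e-04]), 'contact_force': array([ 0.63853826, -0.52612926,  0.00638416]), 'moment': array([-0.0468405 ,  0.02354389,  0.02450998]), 'gripper_force': 0.0, 'width': 0.08507582550381078}
```

View pics/scene0.png

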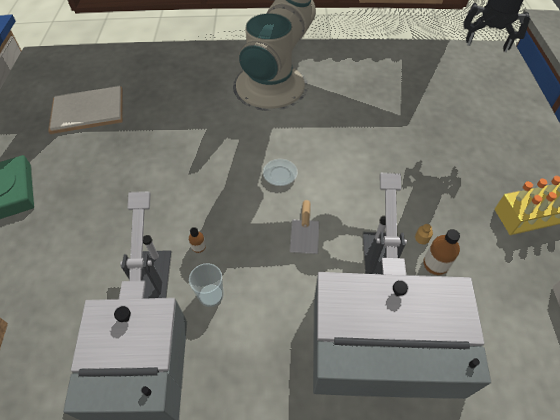

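View pics/top0.png

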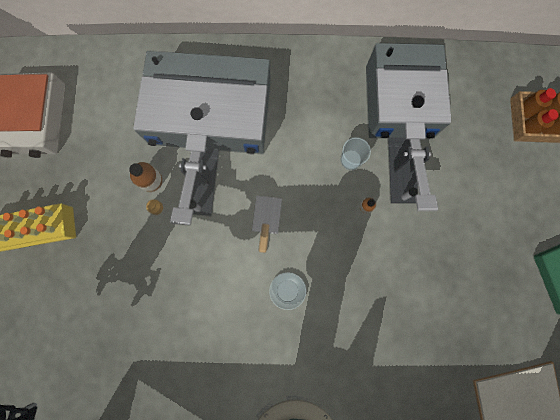

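The wide bath is on the robot's left. Its paddle is at scene (391,181) and top (182,215). The narrow bath's paddle is at scene (139,199) and top (427,201). The amber bottle and brass weight stand just beside the wide lever.

```bash
python3 - <<'E'
import pickle,numpy as np,cv2
from h import world
np.set_printoptions(precision=4,suppress=True)
d=pickle.load(open("i0.pkl","rb"))
for n,(u,v),r in(("scene",(391,181),20),("top",(182,215),20)):
    W=world(d[n]); 
    for nm,p in dict(scene=dict(pad=(391,181),weight=(424,234),amb=(452,237),spat=(306,213),piv=(391,241),knob=(400,288)),top=dict(pad=(182,215),weight=(154,207),amb=(138,171),piv=(190,168),knob=(197,113),spat=(265,236)))[n].items(): print(n,nm,W[p[1],p[0]])
    q=W[v-r:v+r,u-r:u+r].reshape(-1,3); q=q[(q[:,2]>.145)&(q[:,2]<.19)]
    c0=W[v,u]; q=q[np.linalg.norm(q[:,:2]-c0[:2],axis=1)<.04]
    (c,s,a)=cv2.minAreaRect((q[:,:2]*1000).astype(np.float32)); print(n,"rect",c,s,a,q.min(0),q.max(0),q.mean(0))
    b=W[...,2]; m=(abs(b-.127)<.012)|False
# bath axis: front edge of wide lid in top view
W=world(d["top"]); sub=W[45:155,130:275].reshape(-1,3); sub=sub[(sub[:,2]>.11)&(sub[:,2]<.14)]
c,s,a=cv2.minAreaRect((sub[:,:2]*1000).astype(np.float32));print("box",c,s,a)
E
```

```text
scene pad [0.5247 0.2577 0.1701]
scene weight [0.5744 0.355  0.0337]
scene amb [0.6406 0.3746 0.1287]
scene spat [0.5018 0.0857 0.0221]
scene piv [0.6487 0.2449 0.1322]
scene knob [0.7624 0.2383 0.1558]
scene rect (536.00439453125, 253.8055419921875) (43.17079162597656, 54.547122955322266) 84.10498809814453 [0.5078 0.2325 0.1536] [0.5643 0.2774 0.1809] [0.5337 0.2542 0.1694]
top pad [0.5244 0.2534 0.1725]
top weight [0.5582 0.3523 0.0454]
top amb [0.6282 0.3701 0.1289]
top piv [0.6365 0.2506 0.1311]
top knob [0.7579 0.2368 0.1551]
top spat [0.4959 0.0817 0.0183]
top rect (535.0639038085938, 253.58529663085938) (44.595008850097656, 58.64157485961914) 85.44198608398438 [0.5051 0.2315 0.1519] [0.5641 0.2776 0.1813] [0.5299 0.2537 0.1703]
box (796.2501220703125, 237.32949829101562) (300.8278503417969, 248.5792694091797) 85.92343139648438
```

Request:
send_rows(xyz=[[0.031,-0.025,0],[0.031,-0.025,0],[0.031,-0.025,0],[0.031,-0.025,0],[0.031,-0.025,0],[0.031,-0.025,0],[0.031,-0.025,0],[0.031,-0.025,0],[0.031,-0.025,0],[0.031,-0.025,0],[0.031,-0.025,0],[0.031,-0.025,0]], delta_rot=[[0,0,1],[0,0,1],[0,0,1],[0,0,1],[0,0,1],[0,0,1],[0,0,1],[0,0,1],[0,0,1],[0,0,1],[0,0,1],[0,0,0]], gripper=0, force=40)

```text
clock: 1.3
position: [0.5217, 0.2541, 0.2309]
ee_rot: [-0.0, 0.035, 0.999, -0.0]
contact_force: [0.3, -0.5, 0.7]
width: -0.0
gripper_force: 0.0
```

Request:
send_rows(xyz=[[0,0,0],[0,0,0],[0,0,-0.01],[0,0,-0.01],[0,0,-0.01]], delta_rot=[[0,0,0],[0,0,0],[0,0,0],[0,0,0],[0,0,0]])

```text
clock: 1.8
position: [0.5195, 0.2561, 0.2002]
ee_rot: [-0.001, 0.034, 0.999, -0.0]
contact_force: [0.8, 0.6, -0.0]
width: -0.0
gripper_force: 0.0
```

```bash
python3 - <<'E'
from rig import viewer,readout
import cv2,numpy as np
a=viewer.get_image("scene")["color"][100:310,270:550];b=viewer.get_image("top")["color"][90:300,60:340]
o=cv2.resize(np.hstack([a,b])[...,::-1],(800,300));cv2.imwrite("pics/p1.png",o)
s=readout.get_state();print(s["position"],s["contact_force"],s["width"],s["clock"])
E
```

```text
[0.51888793 0.25556856 0.19912244] [0.51285567 0.00798945 0.72375446] 5.431118237972685e-05 1.9
```

View pics/p1.png

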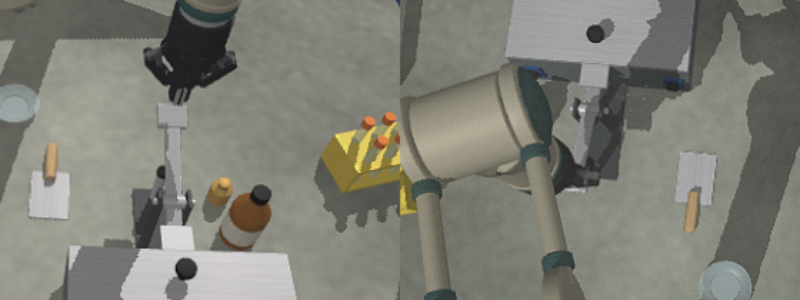

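Request:
send_rows(xyz=[[0.003,-0.001,-0.008],[0.0,0,-0.01],[0,0,-0.01],[0,0,-0.01],[-0.002,0,-0.01],[-0.002,0,-0.01]], delta_rot=[[0,0,0],[0,0,0],[0,0,0],[0,0,0],[0,0,0],[0,0,0]])

```text
clock: 2.5
position: [0.5194, 0.2549, 0.1436]
ee_rot: [-0.0, 0.035, 0.999, 0.001]
contact_force: [-1.9, 0.5, 7.7]
width: -0.0001
gripper_force: 3.5
```

Contact is made and the lever is moving. I'll carry on down.

Request:
send_rows(xyz=[[0,0,-0.01],[0,0,-0.01],[0.001,0,-0.01],[0.001,0,-0.01],[0.001,0,-0.01],[0,0,0]], delta_rot=[[0,0,0],[0,0,0],[0,0,0],[0,0,0],[0,0,0],[0,0,0]])

```text
clock: 3.1
position: [0.522, 0.2546, 0.0924]
ee_rot: [-0.001, 0.035, 0.999, 0.0]
contact_force: [-1.8, 0.7, 2.1]
width: 0.0
gripper_force: 1.0
```

Request:
send_rows(xyz=[[0,0,-0.004],[0,0,-0.004],[0,0,-0.003],[0,0,0],[0,0,0]], delta_rot=[[0,0,0],[0,0,0],[0,0,0],[0,0,0],[0,0,0]])

```text
clock: 3.6
position: [0.5247, 0.2545, 0.0835]
ee_rot: [0.002, 0.035, 0.999, 0.0]
contact_force: [0.8, -0.4, 5.7]
width: 0.0002
gripper_force: 2.4
```

Request:
send_rows(xyz=[[0,0,-0.002],[0,0,-0.001],[0,0,0],[0,0,0]], delta_rot=[[0,0,0],[0,0,0],[0,0,0],[0,0,0]])

```text
clock: 4.0
position: [0.525, 0.2546, 0.0827]
ee_rot: [0.003, 0.035, 0.999, 0.001]
contact_force: [-2.1, -1.9, 17.8]
width: 0.0002
gripper_force: 8.5
```

```bash
python3 - <<'E'
from rig import viewer,readout
import cv2,numpy as np
from h import world
i=viewer.get_image("scene");j=viewer.get_image("top")
cv2.imwrite("pics/p2.png",i["color"][...,::-1])
W=world(j);p=W[60:150,140:270].reshape(-1,3);p=p[(p[:,2]>.13)&(p[:,0]>.72)&(p[:,0]<.84)&(abs(p[:,1]-.24)>.03)&(abs(p[:,1]-.24)<.13)]
c=np.linalg.lstsq(np.c_[p[:,:2],np.ones(len(p))],p[:,2],rcond=None)[0];print("lid slope",np.arctan(np.hypot(*c[:2])),len(p))
s=readout.get_state();print(s["position"],s["contact_force"],s["clock"])
E
```

```text
lid slope 0.2672221665966934 3734
[0.52492594 0.25455775 0.08268807] [-2.29885412 -1.95810245 17.80577272] 4.1
```

View pics/p2.png

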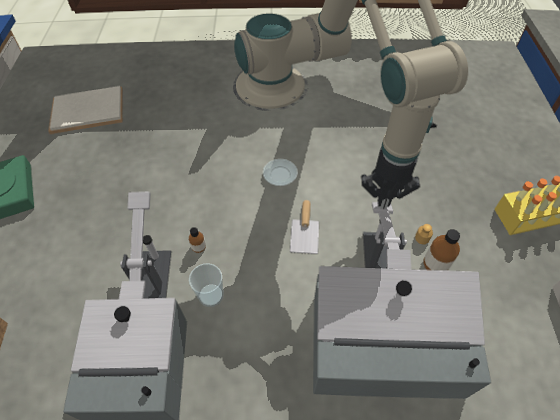

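The lid is up and the force has jumped as it would at the stop. The loose things look unmoved. I'll check the lid angle with a tighter fit before handing in.

```bash
python3 - <<'E'
from rig import viewer
import numpy as np,pickle
from h import world
def fit(j):
    W=world(j);p=W[50:150,140:270].reshape(-1,3);p=p[(p[:,2]>.1)&(p[:,0]>.73)&(p[:,0]<.81)&(abs(p[:,1]-.237)>.035)&(abs(p[:,1]-.237)<.12)]
    for _ in range(4):
        A=np.c_[p[:,:2],np.ones(len(p))];c=np.linalg.lstsq(A,p[:,2],rcond=None)[0];r=p[:,2]-A@c;p=p[abs(r)<2.5*r.std()+1e-4]
    return np.arctan(-c[0]),r.std(),len(p)
print(fit(pickle.load(open("i0.pkl","rb"))["top"]),fit(viewer.get_image("top")))
E
```

```text
(np.float64(-0.0008979661605278947), np.float64(0.0016043309020761754), 2323) (np.float64(0.27731973998442017), np.float64(0.0014798022348244642), 2199)
```

```bash
python3 -c "
from rig import order
print(order.sign_off())"
```

```text
the job is handed in; nothing more can be done
None
```

I pressed the wide bath's paddle down to its stop and handed in with the fingers still holding it at about 18 N. The lid measured about 0.28 rad open, the narrow bath was left alone, and the loose things looked unmoved in the last picture; the sign-off returned no verdict.

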